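# Fetch a spacer from the tip-out bin and stack the upper dish tray

## Robot

A 6-joint arm with a two-finger parallel gripper is mounted at the origin on the work surface. World frame = base frame: x ahead of the robot, y to its left, z up, the work surface at z = 0. Lengths are in m, angles in rad, forces in N, time in s.
With the tool pointing down it reaches from about 0.275 to 0.875 m from the base axis. Payload 12.5 kg.
Tool frame: the origin (TCP) lies on the centre line of the jaws, within the pads' length; the fingertips stand 8 mm ahead of it and the grasp point (between the pads) lies 11 mm behind it; z points along the fingers, y is the direction in which the jaws open and shut (so a half turn about z gives the same grasp; the last joint's range is limited). The gripper opens to 85 mm and grips with 20 to 120 N. Pads are 22 mm wide; open, the fingers measure 114 mm over their backs; the gripper's body (76 mm by 85 mm) begins 54 mm behind the grasp point. The pads swing forward as they close: fully open they stand 13 mm farther back than shut.
Start: joints at [-1.422, 0.351, 1.652, -0, 1.139, -0.085], TCP at [0.127, -0.535, 0.239] pointing down, gripper open.
Joint ranges: [-2.75, 2.75], [-0.79, 2.1], [0.01, 2.65], [-1.57, 4.71], [0.07, 3.14], [-2.87, 2.87]. Speed limits (rad/s): [2.22, 2.22, 2.79, 3.14, 3.14, 3.14].

## Interface

Orientations are given as a unit quaternion [w, x, y, z].
In Python, from plant import env, viewer, sign_off gives the robot as it stands.
- The arm moves only by the shell command python3 -m jog 'ROWS' [OPENING] [FORCE]. ROWS is JSON, a list of rows, each a list of 2 entries, a list of its own where there are three numbers: the shift along the tool's x, y, z in cm, then the turn, a rotation vector about the tool's x, y, z in rad. A call has 1 to 8 rows; each row shifts and turns the commanded pose from where the row before left it, along the tool's axes as they then stand; what a row does not reach is not made up. A row lasts 1/10 s, in which the tool goes at most 50 mm and 8.59 degrees, less where a joint would pass 70% of its speed; a pose out of reach is approached as far as the arm can. A call is refused whole if a number of a shift passes 5 or a number of a turn 0.15, either way. A call with a gripper value outside its range is refused whole. OPENING is the closure in counts, from 0 (fully open) to 255 (shut), set as the call begins (- or left out, the last holds). The fingers move at their own pace and stop on an object; FORCE is the grip in N (left out, the last holds). Time passes only in rows, so rows that do not move let the fingers close. It gives the time, the measured TCP pose, the force and the opening at its end, in the units of the state.
- env.get_obs(): the state, without advancing time (a new reading comes with each control period).
- viewer.get_image(name): name is "scene" or "side" or "wrist"; returns (picture, depth): 400x640x3 uint8, red, green, blue; 400x640 float32, m along the optical axis (not along the pixel's ray), 0 where there is no reading.
- viewer.get_calibration(name): a dict with "K" (3x3 intrinsics, pixels), "pose" (4x4, takes a point from camera to world coordinates). Camera axes: x right, y down, z forward; pixel columns grow to the right and rows downward; lengths in m; the calibration is good to about 2 mm. A picture is of the moment at which its call begins: read the wrist's pose just before it. get_calibration takes no time and is no camera call; for the wrist camera it gives the pose at the moment of the call.
- sign_off(): hands the job in, once; it reports no verdict.
The state is a dict: "t": time; "q": joint angles; "joint_vel": joint speeds; "effort": joint torques, N m; "tcp_pos": TCP position; "orientation": TCP orientation; "force": force on the tool from outside, world axes, zero at the start; "wrist_torque": the same for the moment, N m; "opening": finger opening in m.
Only numpy, scipy, OpenCV 4.12 (cv2) and the standard library are available. Lean on these libraries where they do the work, as an engineer would, in place of code of your own. Each camera call takes 0.05 s, during which the arm holds its last target. There are 200 camera calls.

## Task

Tip the bin forward on its hinge, pick out the long spacer bar lying at its back, and lay it flat in the bare outlined seat on the dish tray, opposite the spacer already there. Then set the upper tray squarely on the two spacers, centred over the lower tray, so it rests level and clear of the dishes, and leave the bin fully shut with its short bars still inside. Leave the dishes, the spacer already laid and the jars where they are.

Things in the scene. Friction and masses are not known exactly. Their poses are not given: they have to be found in the camera images.
- housing: fixed grey plastic housing of the tip-out bin, 165 (x) x 211 (y) x 228 mm high, open towards its own -x (its front). Origin at the centre of its underside on the bench; z up. Its clear roof is 8 mm thick, its underside at z 220, and covers x -15 to +90 mm; side walls 6 mm, inner faces at y +-99.5 mm, reaching z 137 at the front (x -80 to -30) and the roof behind that.
- bin (a joint): angle of the white bin in the housing, rad: 0 shut (upright), 0.8 tipped fully forward (towards housing -x), turning about its lower front edge (see bin_hinge). Hinge friction of 0.4 N m keeps it where it is left; 5 to 14 N at the pull moves it. Rib stubs on its floor keep the back spacer from sliding forward past them as it tips; the middle between the stubs is free for a finger.
- bin_hinge (a point): fixed point on the hinge line (along housing y) at housing (-80,0,70) mm. Bin when shut, from this line, d back (housing +x), h up, mm: 150 deep, 190 wide, walls 5; inner floor at h 5; front wall d 0-5, top h 90; back wall d 145-150, top h 50; side tops slope between. Rib stubs d 67.5-72.5, top h 17, at |y| 30 to 90. Axes as the housing's.
- bin_pull (a point): middle of the bin's pull: a round steel bar, 10 mm thick, 80 mm long along housing y, on two stems at y +-36 mm. Shut it lies at d -38, h 70 mm (38 mm in front of the bin's outer front face d 0, 140 mm above the bench); it turns with the bin about the hinge line, axes turning too (x to the back, y along the bar).
- back_spacer: plain aluminium square bar, 110 x 24 x 24 mm; the one to fetch; it starts in the shut bin at its back behind the rib stubs, lying on the bin floor along housing y, about 130 g; origin at the centre of its underside, x along its length, z up through its thickness. When the bin tips it may slide forward against the stubs.
- laid_spacer: plain aluminium square bar, 110 x 24 x 24 mm; already in its seat on the tray, loose; origin at the centre of its underside, x along its length, z up through its thickness
- short_a: plain aluminium square bar, 50 x 24 x 24 mm; loose in the front part of the bin, to be left in it; origin at the centre of its underside, x along its length, z up through its thickness
- short_b: plain aluminium square bar, 50 x 24 x 24 mm; loose in the front part of the bin, to be left in it; origin at the centre of its underside, x along its length, z up through its thickness
- tray: fixed flat steel dish tray, 130 (x) x 200 (y) x 10 mm; origin at the centre of its underside, z up. On its top two seats for spacers are outlined in dark lines, each 118 x 30 mm, long side along tray x, centred at tray y +75 (bare) and y -75 mm (holds the laid spacer).
- bare_seat (a point): centre of the bare seat on the top face of the tray: tray (0, +75, 10) mm; x along the seat's length
- dish_a: small closed dish, 55 mm across, 15 mm high, loose on the tray between the seats; origin at the centre of its underside
- dish_b: second such dish, the same size
- upper_tray: flat steel plate 110 (x) x 180 (y) x 5 mm, about 350 g, with a bridge handle: a bar 60 (x) x 14 (y) x 12 mm over its centre, bar centre 34 mm above the plate's underside, on two posts at x +-24 mm. Origin at the centre of the underside. It starts flat on the bench; in place its x lies along tray x (either way round) and its underside is 34 mm above the bench.
- jar_a: red-capped jar standing on the bench, 44 mm across, 65 mm high; origin at the centre of its underside
- jar_b: second such jar
There are look-alikes about, which are no part of the job. Leave any orange look-alike of the short_b alone.

How it is judged:
By the outcome, as a careful person would: the job done as asked, in the order asked, and still so for the second after the job is handed in, with the robot touching nothing.
It also fails if it takes over 72 s, if anything falls off the work surface, if the arm or the gripper's body presses on something with over 40 N, if the wrist force passes 120 N, or if a joint passes its speed limit or range.

## Working session

There is one attempt and no reset: what is moved stays moved. The work goes in short steps, Python scripts to look and compute and a shell command to move; the robot and the scene stay as the last step left them, time stands still between calls to the robot, and variables do not carry over. Pictures are saved under pics/ and viewed, about 8 in all and at most 12, crops included, and the job is handed in when it is done.

```bash
ls; mkdir -p pics
cat > h.py <<'E'
import numpy as np, cv2, sys
from scipy.spatial.transform import Rotation as R
from plant import env, viewer
def grab(n,tag):
    c=viewer.get_calibration(n); im,d=viewer.get_image(n)
    np.savez(f'pics/{tag}.npz',im=im,d=d,K=c['K'],T=c['pose']); cv2.imwrite(f'pics/{tag}.png',im[:,:,::-1]); return im,d,c
def cloud(tag):
    z=np.load(f'pics/{tag}.npz'); d=z['d']; v,u=np.indices(d.shape); K=z['K']
    P=np.stack([(u-K[0,2])*d/K[0,0],(v-K[1,2])*d/K[1,1],d],-1)@z['T'][:3,:3].T+z['T'][:3,3]
    P[d==0]=np.nan; return z['im'],P
E
python3 - <<'E'
from h import *
for n in ['scene','side']: 
    im,d,c=grab(n,n+'0'); print(n,c['pose'].round(3).tolist(),c['K'][0,0])
o=env.get_obs(); print(o)
a=cv2.imread('pics/scene0.png');b=cv2.imread('pics/side0.png')
E
```

```text
pics
scene [[0.86, -0.406, 0.311, 0.272], [-0.511, -0.681, 0.525, -0.556], [-0.001, -0.61, -0.793, 0.837], [0.0, 0.0, 0.0, 1.0]] 375.9148738260419
side [[-0.932, -0.29, 0.217, 0.286], [-0.362, 0.722, -0.59, 0.752], [0.015, -0.628, -0.778, 1.158], [0.0, 0.0, 0.0, 1.0]] 518.2755262904341
{'t': 0.1, 'q': array([-1.42160876e+00,  3.51225692e-01,  1.65234831e+00, -2.26604986e-05,
        1.13908719e+00, -8.46314978e-02]), 'joint_vel': array([-0.00101464, -0.00088978, -0.00290795, -0.00035763, -0.0005355 ,
       -0.00057091]), 'effort': array([ 2.40033347e-03, -5.06829071e+01, -2.91875106e+01,  2.00387478e-05,
        2.69053133e-03, -2.40290518e-05]), 'tcp_pos': array([ 0.12739265, -0.5347529 ,  0.23879299]), 'orientation': array([-5.33661804e-04,  9.93173165e-01,  1.16648096e-01, -2.75250881e-05]), 'force': array([-0.23410061,  0.25218816,  0.05051054]), 'wrist_torque': array([ 0.04205092,  0.0119249 , -0.0320171 ]), 'opening': 0.08537296091116281}
```

View pics/scene0.png

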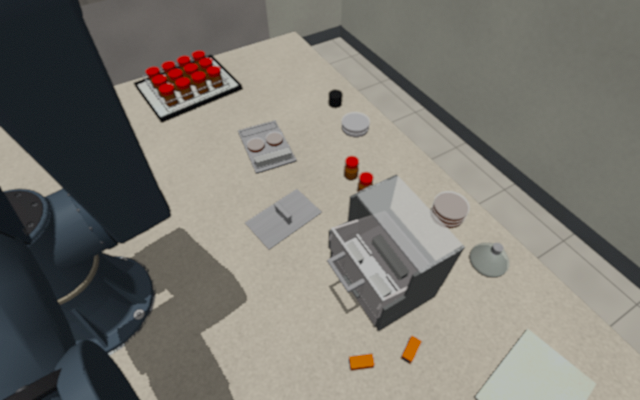

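View pics/side0.png

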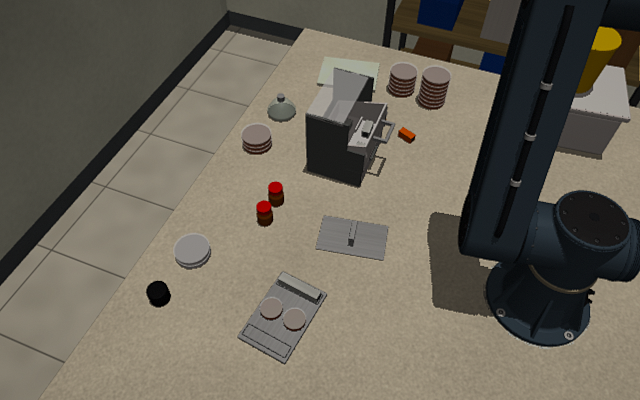

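```bash
cat > m.py <<'E'
from h import *
def box(tag,u0,u1,v0,v1,z0,z1):
    im,P=cloud(tag); m=np.zeros(P.shape[:2],bool); m[v0:v1,u0:u1]=1
    with np.errstate(invalid='ignore'): m&=(P[...,2]>z0)&(P[...,2]<z1)
    m=m.astype(np.uint8); n,l,s,_=cv2.connectedComponentsWithStats(m)
    k=1+np.argmax(s[1:,4]); Q=P[l==k]; r=cv2.minAreaRect((Q[:,:2]*1000).astype(np.float32))
    print(tag,(z0,z1),len(Q),'c',np.round(r[0],1),'sz',np.round(r[1],1),'ang',round(r[2],1),'z',np.median(Q[:,2]).round(4),'mean',Q.mean(0).round(4))
E
python3 - <<'E'
from m import *
print('bench z'); 
for t,(u,v) in {'scene0':(200,180),'side0':(420,100)}.items(): print(cloud(t)[1][v-3:v+3,u-3:u+3,2].mean())
box('side0',310,395,210,265,.0025,.009); box('scene0',240,325,185,250,.0025,.009)
box('side0',310,395,210,265,.025,.05); box('scene0',240,325,185,250,.025,.05)
box('side0',230,335,265,365,.006,.04); box('scene0',230,300,115,175,.006,.04)
box('side0',230,335,265,365,.03,.04); box('scene0',230,300,115,175,.03,.04)
box('side0',230,335,265,365,.0225,.0275); box('scene0',230,300,115,175,.0225,.0275)
box('side0',290,400,60,190,.21,.24); box('scene0',320,470,170,330,.21,.24)
box('side0',290,400,60,190,.125,.15); box('scene0',320,470,170,330,.125,.15)
for t,(u,v) in {'scene0':(362,182),'side0':(264,207)}.items(): pass
box('side0',255,275,200,225,.06,.07);box('side0',266,286,182,210,.06,.07);box('scene0',342,360,155,180,.06,.07);box('scene0',358,375,172,190,.06,.07)
a=cv2.imread('pics/scene0.png')[165:335,315:475];b=cv2.imread('pics/side0.png')[60:195,290:420]
a=cv2.resize(a,None,fx=3,fy=3,interpolation=2);b=cv2.resize(b,(390,510*1-105),interpolation=2)
c=np.zeros((510,480+390,3),np.uint8);c[:,:480]=a;c[:405,480:]=b;cv2.imwrite('pics/crop1.png',cv2.resize(c,(800,469)))
E
```

```text
bench z
-0.0006285142428103611
0.014797513749674522
side0 (0.0025, 0.009) 1661 c [482.2   3.7] sz [190.4 126.7] ang 12.1 z 0.005 mean [0.4788 0.0043 0.0052]
scene0 (0.0025, 0.009) 2009 c [482.7   6. ] sz [185.9 132.7] ang 11.4 z 0.0051 mean [ 0.4786 -0.0046  0.0052]
side0 (0.025, 0.05) 113 c [4.819e+02 3.000e-01] sz [13.9 62.6] ang 10.6 z 0.0388 mean [0.4811 0.0037 0.0385]
scene0 (0.025, 0.05) 132 c [482.7  -1.8] sz [15.  60.2] ang 9.9 z 0.0394 mean [ 0.4814 -0.0032  0.0386]
side0 (0.006, 0.04) 4078 c [561.1 272.8] sz [201.5 130.9] ang 82.6 z 0.0112 mean [0.559  0.2799 0.0155]
scene0 (0.006, 0.04) 1874 c [561.2 273.3] sz [206.3 130.2] ang 82.9 z 0.0119 mean [0.5567 0.2595 0.017 ]
side0 (0.03, 0.04) 395 c [550.5 200.1] sz [ 26.4 110. ] ang 81.6 z 0.0336 mean [0.5496 0.2002 0.0337]
scene0 (0.03, 0.04) 239 c [550.7 198.8] sz [ 28.3 109.3] ang 83.1 z 0.0337 mean [0.5493 0.1978 0.0336]
side0 (0.0225, 0.0275) 276 c [529.8 278.4] sz [53.  51.5] ang 76.6 z 0.0247 mean [0.5293 0.2789 0.0248]
scene0 (0.0225, 0.0275) 158 c [530.1 277.4] sz [55.6 49.6] ang 66.6 z 0.025 mean [0.53   0.2778 0.025 ]
side0 (0.21, 0.24) 2295 c [ 626.1 -276.7] sz [218.4 122. ] ang 89.0 z 0.2272 mean [ 0.6304 -0.266   0.2266]
scene0 (0.21, 0.24) 5173 c [ 627. -278.] sz [212.4 122.3] ang 89.4 z 0.2281 mean [ 0.6297 -0.2885  0.2277]
side0 (0.125, 0.15) 721 c [ 550.6 -236.4] sz [271.3 136.6] ang 50.0 z 0.1391 mean [ 0.5564 -0.2141  0.1388]
scene0 (0.125, 0.15) 1126 c [ 550.5 -316.8] sz [133.2 269.4] ang 37.3 z 0.1409 mean [ 0.5301 -0.3166  0.1395]
side0 (0.06, 0.07) 148 c [721.9  35.4] sz [37.3 40.7] ang 22.3 z 0.0644 mean [0.7213 0.0355 0.0644]
side0 (0.06, 0.07) 133 c [721.5 -36.2] sz [35.4 38.8] ang 25.3 z 0.0643 mean [ 0.7212 -0.0355  0.0643]
scene0 (0.06, 0.07) 125 c [722.1  33. ] sz [37.7 36.8] ang 56.8 z 0.065 mean [0.7211 0.0325 0.0648]
scene0 (0.06, 0.07) 137 c [720.6 -38.2] sz [40.1 35.7] ang 55.4 z 0.0651 mean [ 0.7204 -0.0387  0.065 ]
```

View pics/crop1.png

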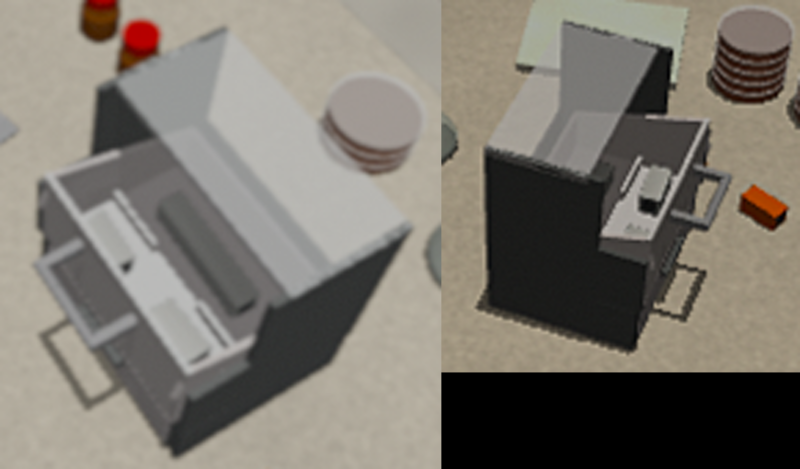

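```bash
cat >> h.py <<'E'
def tq(yaw_deg,tilt=0.):  # tool x at heading yaw, pointing down, then turned by tilt about tool x
    a=np.radians(yaw_deg); x=np.array([np.cos(a),np.sin(a),0]); z=np.array([0,0,-1.])
    return R.from_matrix(np.stack([x,np.cross(z,x),z],1))*R.from_rotvec([tilt,0,0])
def plan(p1,R1,n=0,p0=None,R0=None):
    o=env.get_obs()
    if p0 is None: p0=o['tcp_pos']
    if R0 is None: R0=R.from_quat(np.roll(o['orientation'],-1))
    p0=np.array(p0);p1=np.array(p1); w=(R0.inv()*R1).as_rotvec(); d=np.linalg.norm(p1-p0)
    n=max(n,int(np.ceil(max(d/.045,np.abs(w).max()/.14,1e-9)))); st=(p1-p0)/n
    print('n',n,'dist',d.round(4),'rot',w.round(3)); 
    rows=[[(( (R0*R.from_rotvec(w*k/n)).inv().apply(st))*100).round(2).tolist(),(w/n).round(3).tolist()] for k in range(n)]
    for i in range(0,n,8): print(str(rows[i:i+8]).replace(' ',''))
E
python3 - <<'E'
from h import *
for t in ['scene0','side0']:
    im,P=cloud(t); Q=P.reshape(-1,3); Q=Q[np.isfinite(Q[:,0])]
    S=lambda x0,x1,y0,y1,z0,z1:Q[(Q[:,0]>x0)&(Q[:,0]<x1)&(Q[:,1]>y0)&(Q[:,1]<y1)&(Q[:,2]>z0)&(Q[:,2]<z1)]
    r=cv2.minAreaRect((S(.4,.515,-.36,-.19,.11,.16)[:,:2]*1000).astype(np.float32)); print(t,'pull+stems',r)
    B=S(.4,.486,-.36,-.19,.12,.16); B=B[B[:,2]>.135]; print(' bar n',len(B),B.min(0),B.max(0),np.polyfit(B[:,1],B[:,0],1),B.mean(0))
    F=S(.505,.535,-.4,-.16,.152,.166); print(' front top',len(F),F.min(0),F.max(0),np.polyfit(F[:,1],F[:,0],1))
    Ro=S(.5,.75,-.45,-.1,.222,.234); 
    # roof: front edge & sides by y-binned percentile
    for lo in np.arange(-.37,-.18,.03):
        s=Ro[abs(Ro[:,1]-lo)<.004]; print('  y%.2f x %.4f %.4f'%(lo,s[:,0].min(),s[:,0].max()),end='')
    print()
    for lo in np.arange(.58,.69,.02):
        s=Ro[abs(Ro[:,0]-lo)<.004]; print('  x%.2f y %.4f %.4f'%(lo,s[:,1].min(),s[:,1].max()),end='')
    print()
E
```

```text
scene0 pull+stems ((493.8530578613281, -292.7149658203125), (41.64634704589844, 113.03279113769531), 0.21940593421459198)
 bar n 208 [ 0.47305377 -0.31717163  0.13711845] [ 0.48550565 -0.23714137  0.14730381] [0.00158786 0.47865677] [ 0.47821299 -0.27948305  0.14389932]
 front top 362 [ 0.51498667 -0.37265024  0.15205761] [ 0.53419645 -0.18141664  0.16308386] [0.00822571 0.52142681]
  y-0.37 x 0.5798 0.6859  y-0.34 x 0.5804 0.6851  y-0.31 x 0.5805 0.6863  y-0.28 x 0.5810 0.6861  y-0.25 x 0.5817 0.6854  y-0.22 x 0.5816 0.6864  y-0.19 x 0.5808 0.6858
  x0.58 y -0.3834 -0.1717  x0.60 y -0.3832 -0.1716  x0.62 y -0.3839 -0.1728  x0.64 y -0.3834 -0.1735  x0.66 y -0.3840 -0.1742  x0.68 y -0.3839 -0.1731
side0 pull+stems ((493.8326110839844, -294.0677185058594), (41.84780502319336, 123.02098846435547), 0.2945866286754608)
 bar n 92 [ 0.47292795 -0.31472546  0.13671073] [ 0.48594575 -0.23332095  0.1503266 ] [0.0084846  0.48078053] [ 0.47845665 -0.27389352  0.14317345]
 front top 146 [ 0.51485969 -0.37279538  0.15241298] [ 0.53494365 -0.17935239  0.16578558] [-0.00314228  0.51874613]
  y-0.37 x 0.5783 0.6836  y-0.34 x 0.5804 0.6854  y-0.31 x 0.5802 0.6857  y-0.28 x 0.5812 0.6858  y-0.25 x 0.5815 0.6853  y-0.22 x 0.5825 0.6866  y-0.19 x 0.5820 0.6882
  x0.58 y -0.3844 -0.1700  x0.60 y -0.3792 -0.1724  x0.62 y -0.3842 -0.1689  x0.64 y -0.3848 -0.1691  x0.66 y -0.3841 -0.1719  x0.68 y -0.3867 -0.1730
```

Run:
```python
from h import *
plan([.478,-.277,.225],tq(89.5))
```

```text
n 10 dist 0.4354 rot [-1.000e-03 -1.000e-03 -1.328e+00]
[[[4.01,-1.69,0.14],[-0.0,-0.0,-0.133]],[[4.2,-1.15,0.14],[-0.0,-0.0,-0.133]],[[4.31,-0.58,0.14],[-0.0,-0.0,-0.133]],[[4.35,-0.01,0.14],[-0.0,-0.0,-0.133]],[[4.31,0.57,0.14],[-0.0,-0.0,-0.133]],[[4.2,1.14,0.14],[-0.0,-0.0,-0.133]],[[4.01,1.68,0.14],[-0.0,-0.0,-0.133]],[[3.76,2.2,0.14],[-0.0,-0.0,-0.133]]]
[[[3.43,2.68,0.14],[-0.0,-0.0,-0.133]],[[3.05,3.11,0.14],[-0.0,-0.0,-0.133]]]
```

```bash
python3 -m jog '[[[4.0,-1.7,0.14],[0,0,-0.133]],[[4.2,-1.15,0.14],[0,0,-0.133]],[[4.3,-0.6,0.14],[0,0,-0.133]],[[4.35,0,0.14],[0,0,-0.133]],[[4.3,0.6,0.14],[0,0,-0.133]],[[4.2,1.15,0.14],[0,0,-0.133]],[[4.0,1.7,0.14],[0,0,-0.133]],[[3.75,2.2,0.14],[0,0,-0.133]]]' 165 40; python3 -m jog '[[[3.4,2.7,0.14],[0,0,-0.133]],[[3.05,3.1,0.14],[0,0,-0.133]],[[0,0,0],[0,0,0]]]'
python3 - <<'E'
from h import *
o=env.get_obs();print(o['tcp_pos'],o['opening'],o['t'])
plan([.478,-.277,.129],tq(89.5)); plan([.478,-.277,.225],tq(89.5))
grab('wrist','w1')
E
```

```text
t: 0.9
tcp_pos: [0.4091, -0.3279, 0.2279]
orientation: [-0.0, 0.795, 0.606, -0.0]
force: [0.5, -1.4, 0.2]
opening: 0.0305
t: 1.2
tcp_pos: [0.4808, -0.275, 0.2247]
orientation: [-0.0, 0.707, 0.708, 0.0]
force: [-0.5, -0.8, 0.5]
opening: 0.0301
[ 0.48077065 -0.27501957  0.22473064] 0.030080248482184897 1.2
n 3 dist 0.0958 rot [ 0.    -0.001  0.01 ]
[[[-0.07,-0.09,3.19],[0.0,-0.0,0.003]],[[-0.07,-0.09,3.19],[0.0,-0.0,0.003]],[[-0.07,-0.09,3.19],[0.0,-0.0,0.003]]]
n 1 dist 0.0034 rot [ 0.    -0.001  0.01 ]
[[[-0.2,-0.28,-0.03],[0.0,-0.001,0.01]]]
```

View pics/w1.png

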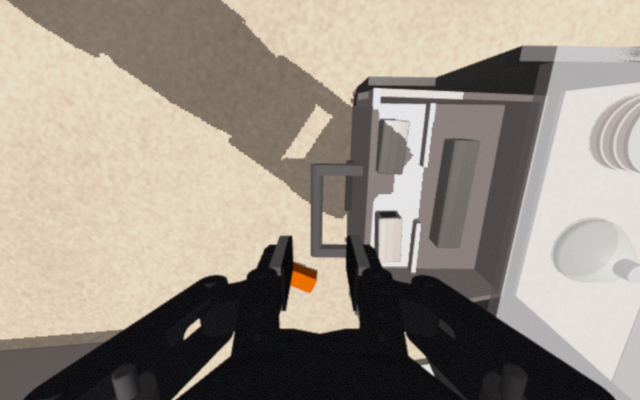

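```bash
python3 - <<'E'
from h import *
im,P=cloud('w1'); B=P[185:235,308:328].reshape(-1,3); B=B[(B[:,2]>.13)&(B[:,2]<.16)]; print(len(B),B.min(0),B.max(0),B.mean(0), np.polyfit(B[:,1],B[:,0],1))
E
python3 -m jog '[[[-0.2,-0.28,2],[0,0,0.01]],[[0,0,3],[0,0,0]],[[0,0,2.6],[0,0,0]],[[0,0,2],[0,0,0]],[[0,0,0],[0,0,0]]]'
```

```text
600 [ 0.47331416 -0.29710688  0.13968959] [ 0.48276402 -0.25281206  0.14602742] [ 0.47809414 -0.27405794  0.1436736 ] [0.00110849 0.47839793]
t: 1.75
tcp_pos: [0.4732, -0.2797, 0.1269]
orientation: [-0.002, 0.714, 0.7, -0.0]
force: [0.3, -0.2, -0.1]
opening: 0.0305
```

```bash
python3 -m jog '[[[0,0.45,0],[0,0,-0.01]],[[0,0,0],[0,0,0]]]'; python3 -m jog '[[[0,0,0],[0,0,0]],[[0,0,0],[0,0,0]],[[0,0,0],[0,0,0]]]' 255 40
python3 - <<'E'
from h import *
o=env.get_obs();p=o['tcp_pos'];print(p,o['orientation'],o['force'],o['opening'])
hinge=np.array([.516,p[1],.070])
# constant twist per row rotating about hinge by -dth about world y
for dth in (.05,.06): 
    T=R.from_rotvec([0,-dth,0]); st=T.apply(p-hinge)-(p-hinge); R0=R.from_quat(np.roll(o['orientation'],-1)); print(dth,R0.inv().apply(st)*100,R0.inv().apply([0,-dth,0]))
E
```

```text
t: 1.95
tcp_pos: [0.4805, -0.2807, 0.1306]
orientation: [0.001, 0.71, 0.705, 0.0]
force: [-0.2, 0.3, 0.8]
opening: 0.0304
t: 2.25
tcp_pos: [0.4784, -0.2803, 0.1302]
orientation: [-0.001, 0.709, 0.705, -0.001]
force: [-11.4, -1.4, 10.2]
opening: 0.0084
[ 0.4783788  -0.28026097  0.13023145] [-0.0008301   0.70948083  0.70472352 -0.00100943] [-11.40302489  -1.43290925  10.16993521] 0.0084361712813674
0.05 [-0.00194225 -0.29581382  0.19632549] [-4.99988668e-02  3.36406825e-04  1.22431287e-05]
0.06 [-0.0023222  -0.35377801  0.23735167] [-5.99986402e-02  4.03688190e-04  1.46917545e-05]
```

```bash
python3 -m jog '[[[0,-0.35,0.24],[-0.06,0,0]],[[0,-0.35,0.24],[-0.06,0,0]],[[0,-0.35,0.24],[-0.06,0,0]],[[0,-0.35,0.24],[-0.06,0,0]]]'; python3 -m jog '[[[0,-0.35,0.24],[-0.06,0,0]],[[0,-0.35,0.24],[-0.06,0,0]],[[0,-0.35,0.24],[-0.06,0,0]]]'
```

```text
t: 2.65
tcp_pos: [0.4679, -0.2803, 0.1215]
orientation: [0.088, 0.704, 0.699, 0.086]
force: [-1.0, 11.6, 19.8]
opening: 0.0088
t: 2.95
tcp_pos: [0.4589, -0.2802, 0.1111]
orientation: [0.15, 0.693, 0.689, 0.148]
force: [-10.6, 12.8, 24.6]
opening: 0.0088
```

```bash
python3 -m jog '[[[0,-0.35,0.24],[-0.06,0,0]],[[0,-0.35,0.24],[-0.06,0,0]],[[0,-0.35,0.24],[-0.06,0,0]],[[0,-0.35,0.24],[-0.06,0,0]]]'; python3 -m jog '[[[0,-0.35,0.24],[-0.06,0,0]],[[0,-0.35,0.24],[-0.06,0,0]],[[0,-0.15,0.1],[-0.02,0,0]],[[0,0,0],[0,0,0]]]'
python3 - <<'E'
from h import *
grab('scene','s2'); o=env.get_obs(); print(o['tcp_pos'],o['force'],o['q'])
im,P=cloud('s2'); a=cv2.resize(im[165:335,315:475],None,fx=3.5,fy=3.5,interpolation=2); cv2.imwrite('pics/s2c.png',a[:,:,::-1])
E
```

```text
t: 3.35
tcp_pos: [0.4502, -0.2801, 0.0949]
orientation: [0.231, 0.671, 0.667, 0.227]
force: [-25.2, 10.9, 23.6]
opening: 0.0083
t: 3.75
tcp_pos: [0.4472, -0.28, 0.0842]
orientation: [0.276, 0.655, 0.649, 0.274]
force: [-28.7, 1.7, 23.0]
opening: 0.0085
[ 0.44722672 -0.279977    0.08419653] [-29.64152123   1.44533802  21.98574393] [-0.93439216  0.52124209  2.20890312  1.76901495  0.62214421 -2.56136491]
```

View pics/s2c.png

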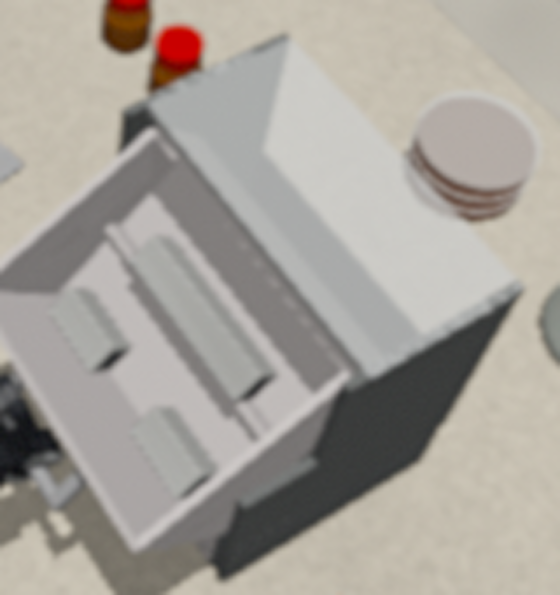

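```bash
python3 -m jog '[[[0,0,0],[0,0,0]],[[0,0,0],[0,0,0]]]' 165; python3 -m jog '[[[0,0,-3],[0,0,0]],[[0,0,-4],[0,0,0]],[[0,0,-4],[0,0,0]],[[0,0,0],[0,0,0]]]'
cat >> h.py <<'E'
H=np.array([.516,-.2775,.070]); B8=R.from_rotvec([0,-.8,0])
def tobin(P): return B8.inv().apply(np.asarray(P)-H)
def fromb(p): return B8.apply(np.asarray(p))+H
E
python3 - <<'E'
from h import *
grab('scene','s3');grab('side','d3'); o=env.get_obs(); print(o['tcp_pos'],o['q'],o['t'])
for t in('s3','d3'):
    im,P=cloud(t); Q=P.reshape(-1,3); Q=Q[np.isfinite(Q[:,0])]; b=tobin(Q)
    fl=b[(b[:,0]>.03)&(b[:,0]<.06)&(abs(b[:,1])<.08)&(abs(b[:,2]-.005)<.008)]; print(t,'floor h',np.median(fl[:,2]) if len(fl) else None)
    for nm,d0,d1 in(('sp',.062,.14),('shorts',.006,.062)):
        s=b[(b[:,0]>d0)&(b[:,0]<d1)&(abs(b[:,1])<.08)&(b[:,2]>.024)&(b[:,2]<.034)]
        print(nm,len(s)); 
        if len(s)>20: print(cv2.minAreaRect((s[:,:2]*1000).astype(np.float32)),np.median(s[:,2]),s.mean(0),np.percentile(s[:,1],[1,99]),np.percentile(s[:,0],[1,99]))
E
```

```text
t: 4.0
tcp_pos: [0.4488, -0.2801, 0.0842]
orientation: [0.276, 0.654, 0.649, 0.274]
force: [0.3, -0.3, 0.1]
opening: 0.03
t: 4.4
tcp_pos: [0.3687, -0.2801, 0.1632]
orientation: [0.277, 0.654, 0.649, 0.273]
force: [0.5, -0.8, 0.2]
opening: 0.03
[ 0.37008839 -0.27986321  0.16121711] [-1.1205378   0.2620045   2.30139732  1.39314373  0.71045301 -2.29441957] 4.5
s3 floor h 0.004677000348032529
sp 573
((85.3666763305664, 2.3578567504882812), (109.83637237548828, 25.29315757751465), 89.76820373535156) 0.028427049536552503 [ 0.08632879 -0.0004561   0.02836827] [-0.05226203  0.05585241] [0.07377683 0.09765137]
shorts 515
((18.82676124572754, 2.7960968017578125), (25.604841232299805, 153.1811065673828), 0.013611818663775921) 0.02845742957995559 [ 0.01844913 -0.00178081  0.02836833] [-0.0699409   0.07413466] [0.00606234 0.0306359 ]
d3 floor h 0.00469303802930557
sp 220
((85.0685043334961, 0.03340911865234375), (106.49881744384766, 28.16705894470215), 88.05867004394531) 0.028030812935513107 [0.08601455 0.00229746 0.02803278] [-0.05052152  0.05187351] [0.07271318 0.09822365]
shorts 127
((18.039823532104492, -14.838787078857422), (111.14822387695312, 24.023086547851562), 89.90076446533203) 0.028715060456949312 [ 0.01837087 -0.02564713  0.02840951] [-0.06965574  0.03824079] [0.0067088  0.03000396]
```

Run:
```python
from h import *
c=viewer.get_calibration('wrist')['pose'];o=env.get_obs();R0=R.from_quat(np.roll(o['orientation'],-1));print('cam in tool',R0.inv().apply(c[:3,3]-o['tcp_pos']))
print(tobin(o['tcp_pos']))
plan(fromb([.0855,.001,.12]),tq(89.5,-.8)); plan(fromb([.0855,.001,.016]),tq(89.5,-.8),0,fromb([.0855,.001,.12]),tq(89.5,-.8))
```

```text
cam in tool [ 0.07245933 -0.00036516 -0.13474203]
[-0.03622245 -0.00236321  0.16822215]
n 3 dist 0.131 rot [-0.002  0.     0.002]
[[[0.14,4.06,1.6],[-0.001,0.0,0.001]],[[0.14,4.06,1.6],[-0.001,0.0,0.001]],[[0.14,4.06,1.6],[-0.001,0.0,0.001]]]
n 3 dist 0.104 rot [0. 0. 0.]
[[[0.02,-0.0,3.47],[0.0,0.0,0.0]],[[0.02,-0.0,3.47],[0.0,0.0,0.0]],[[0.02,-0.0,3.47],[0.0,0.0,0.0]]]
```

```bash
python3 -m jog '[[[0.15,4.05,1.6],[0,0,0]],[[0.15,4.05,1.6],[0,0,0]],[[0.15,4.05,1.6],[0,0,0]],[[0,0,0],[0,0,0]],[[0,0,0],[0,0,0]]]' 120
python3 - <<'E'
from h import *
o=env.get_obs(); print(tobin(o['tcp_pos']),o['q'],o['opening']); plan(fromb([.0855,.001,.016]),tq(89.5,-.8))
E
```

```text
t: 5.0
tcp_pos: [0.4902, -0.2743, 0.2128]
orientation: [0.274, 0.653, 0.65, 0.274]
force: [0.2, -0.0, 0.2]
opening: 0.0456
[0.08444158 0.00324376 0.11803051] [-0.84250267  0.26142802  2.08999481  1.27713835  0.58979448 -1.88250749] 0.045569954045516906
n 3 dist 0.1021 rot [-0.004 -0.004  0.003]
[[[-0.07,0.05,3.4],[-0.001,-0.001,0.001]],[[-0.06,0.04,3.4],[-0.001,-0.001,0.001]],[[-0.06,0.04,3.4],[-0.001,-0.001,0.001]]]
```

```bash
python3 -m jog '[[[-0.1,0,3],[0,0,0]],[[-0.1,0,3],[0,0,0]],[[0,0,2],[0,0,0]],[[0,0,1.2],[0,0,0]],[[0,0,1.0],[0,0,0]],[[0,0,0],[0,0,0]]]'
python3 - <<'E'
from h import *
o=env.get_obs(); print(tobin(o['tcp_pos']),o['q'],o['opening'],o['force']);
E
```

```text
t: 5.6
tcp_pos: [0.5617, -0.2776, 0.1408]
orientation: [0.274, 0.654, 0.649, 0.274]
force: [-0.1, 0.4, 0.2]
opening: 0.0451
[ 8.26298932e-02 -8.56832186e-05  1.65025554e-02] [-0.73089716  0.48546588  1.98862988  1.5407119   0.49417025 -2.09003896] 0.045148750861286835 [-0.09865717  0.43807228  0.22716914]
```

```bash
python3 -m jog '[[[0,0.25,0],[0,0,0]],[[0,0,0],[0,0,0]]]' ; python3 -m jog '[[[0,0,0],[0,0,0]],[[0,0,0],[0,0,0]],[[0,0,0],[0,0,0]]]' 255 60; python3 -m jog '[[[0,0,-1],[0,0,0]],[[0,0,-2],[0,0,0]],[[0,0,-3.5],[0,0,0]],[[0,0,-4.5],[0,0,0]],[[0,0,-4.5],[0,0,0]]]'
python3 - <<'E'
from h import *
o=env.get_obs(); print(tobin(o['tcp_pos']),o['q'],o['opening'],o['force']); grab('wrist','w4')
E
```

```text
t: 5.8
tcp_pos: [0.5638, -0.2782, 0.145]
orientation: [0.276, 0.654, 0.649, 0.274]
force: [0.1, 0.7, 1.1]
opening: 0.045
t: 6.1
tcp_pos: [0.5637, -0.2781, 0.1446]
orientation: [0.275, 0.654, 0.649, 0.274]
force: [-1.5, -0.5, 0.8]
opening: 0.0225
t: 6.6
tcp_pos: [0.4512, -0.2766, 0.2533]
orientation: [0.274, 0.654, 0.65, 0.273]
force: [0.4, -0.9, -1.0]
opening: 0.0227
[0.08631724 0.00094017 0.17418011] [-0.92108116  0.13948687  2.11510641  1.12879236  0.67691105 -1.76270599] 0.02272459432324504 [ 0.3748841  -0.8726226  -0.95936412]
```

View pics/w4.png

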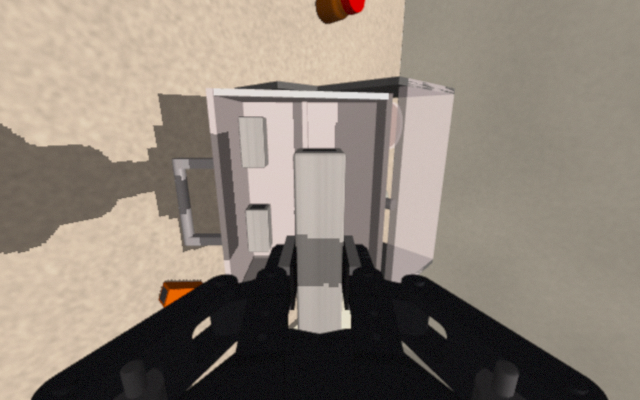

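```bash
sed -i 's/np.abs(w).max()\/.14/np.linalg.norm(w)\/.14/' h.py
python3 - <<'E'
from h import *
im,P=cloud('side0')
box=None
with np.errstate(invalid='ignore'): m=(abs(P[...,2]-.025)<.003)
m[:265]=0;m[365:]=0;m[:,:230]=0;m[:,335:]=0
n,l,s,c=cv2.connectedComponentsWithStats(m.astype(np.uint8))
for k in range(1,n):
    if s[k,4]>80: print('dish?',s[k,4],P[l==k].mean(0), cv2.minAreaRect((P[l==k][:,:2]*1000).astype(np.float32)))
# tray top fit, both cams: points at z~.010
for t,(u0,u1,v0,v1) in {'side0':(230,335,265,365),'scene0':(230,300,115,175)}.items():
    im,P=cloud(t); Q=P[v0:v1,u0:u1].reshape(-1,3); Q=Q[(Q[:,2]>.0075)&(Q[:,2]<.04)]
    r=cv2.minAreaRect((Q[:,:2]*1000).astype(np.float32)); print(t,r)
    # dark outline
    q=im[v0:v1,u0:u1].reshape(-1,3).sum(1)
plan([.573,.347,.13],tq(172.5),16)
E
```

```text
dish? 303 [0.5916166  0.27272492 0.02459324] ((592.00341796875, 273.6103820800781), (52.38651657104492, 54.279258728027344), 67.92313385009766)
dish? 319 [0.52922735 0.27916736 0.02466718] ((529.1151123046875, 279.3427734375), (52.892276763916016, 51.81067657470703), 15.26706600189209)
side0 ((545.31103515625, 242.70132446289062), (265.4248962402344, 153.4573516845703), 82.43387603759766)
scene0 ((561.1238403320312, 271.74066162109375), (203.17608642578125, 129.97872924804688), 82.92188262939453)
n 16 dist 0.6491 rot [ 0.649  0.578 -1.362]
[[[3.91,-0.04,1.08],[0.041,0.036,-0.085]],[[3.86,0.33,1.22],[0.041,0.036,-0.085]],[[3.76,0.71,1.33],[0.041,0.036,-0.085]],[[3.64,1.08,1.43],[0.041,0.036,-0.085]],[[3.48,1.45,1.51],[0.041,0.036,-0.085]],[[3.28,1.8,1.56],[0.041,0.036,-0.085]],[[3.06,2.13,1.6],[0.041,0.036,-0.085]],[[2.81,2.45,1.61],[0.041,0.036,-0.085]]]
[[[2.53,2.74,1.6],[0.041,0.036,-0.085]],[[2.23,3.01,1.57],[0.041,0.036,-0.085]],[[1.9,3.24,1.52],[0.041,0.036,-0.085]],[[1.56,3.45,1.45],[0.041,0.036,-0.085]],[[1.21,3.63,1.35],[0.041,0.036,-0.085]],[[0.85,3.77,1.24],[0.041,0.036,-0.085]],[[0.48,3.87,1.11],[0.041,0.036,-0.085]],[[0.11,3.94,0.96],[0.041,0.036,-0.085]]]
```

```bash
python3 -m jog '[[[3.9,0,0.8],[0.041,0.036,-0.085]],[[3.85,0.33,1.0],[0.041,0.036,-0.085]],[[3.75,0.7,1.3],[0.041,0.036,-0.085]],[[3.65,1.1,1.4],[0.041,0.036,-0.085]],[[3.5,1.45,1.5],[0.041,0.036,-0.085]],[[3.3,1.8,1.55],[0.041,0.036,-0.085]],[[3.05,2.15,1.6],[0.041,0.036,-0.085]],[[2.8,2.45,1.6],[0.041,0.036,-0.085]]]'; python3 -m jog '[[[2.55,2.75,1.6],[0.041,0.036,-0.085]],[[2.2,3.0,1.6],[0.041,0.036,-0.085]],[[1.9,3.25,1.5],[0.041,0.036,-0.085]],[[1.55,3.45,1.45],[0.041,0.036,-0.085]],[[1.2,3.65,1.35],[0.041,0.036,-0.085]],[[0.85,3.75,1.25],[0.041,0.036,-0.085]],[[0.5,3.85,1.1],[0.041,0.036,-0.085]],[[0.1,3.95,0.95],[0.041,0.036,-0.085]]]'; python3 -m jog '[[[0,0,0],[0,0,0]],[[0,0,0],[0,0,0]]]'
python3 - <<'E'
from h import *
o=env.get_obs(); print(o['q'],o['opening']); plan([.573,.347,.026],tq(172.5),4)
grab('wrist','w5')
im,P=cloud('w5'); B=P[:330,280:360].reshape(-1,3);
E
```

```text
t: 7.45
tcp_pos: [0.5108, 0.0365, 0.1945]
orientation: [0.148, 0.391, 0.897, 0.148]
force: [0.7, -1.3, -2.6]
opening: 0.0225
t: 8.25
tcp_pos: [0.5737, 0.348, 0.1309]
orientation: [-0.003, 0.066, 0.998, -0.002]
force: [0.6, 0.9, -1.0]
opening: 0.0225
t: 8.45
tcp_pos: [0.5732, 0.3471, 0.1301]
orientation: [-0.003, 0.067, 0.998, -0.001]
force: [-0.4, -1.2, -1.5]
opening: 0.0227
[ 0.47452333  0.68403329  1.39702548  0.00149901  1.0667685  -0.96325673] 0.022658706542984845
n 4 dist 0.1041 rot [-0.002 -0.006 -0.003]
[[[-0.01,0.0,2.6],[-0.001,-0.001,-0.001]],[[-0.01,0.0,2.6],[-0.001,-0.001,-0.001]],[[-0.0,-0.0,2.6],[-0.001,-0.001,-0.001]],[[0.0,-0.0,2.6],[-0.001,-0.001,-0.001]]]
```

View pics/w5.png

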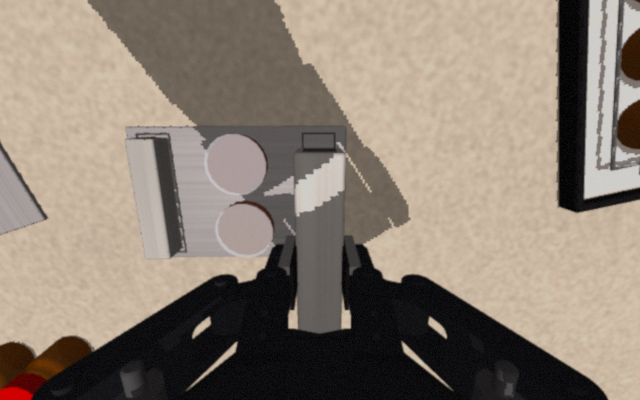

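Run:
```python
from h import *
im,P=cloud('w5'); z=P[...,2]
with np.errstate(invalid='ignore'): m=((z>.006)&(z<.045)).astype(np.uint8)
m[:110]=0;m[262:]=0;m[:,:100]=0;m[:,352:]=0
n,l,s,c=cv2.connectedComponentsWithStats(m);k=1+np.argmax(s[1:,4]);m=l==k
# top edge
top=[];
for u in range(135,300,3):
    v=np.where(m[:,u])[0]; top.append(P[v[0]+1,u])
top=np.array(top); print('top edge z',top[:,2].round(3)[::8]); p=np.polyfit(top[:,0],top[:,1],1); print('x at edge vs y', np.polyfit(top[:,1],top[:,0],1), 'y-axis yaw', np.degrees(np.arctan(-np.polyfit(top[:,1],top[:,0],1)[0])))
left=np.array([P[v,np.where(m[v])[0][0]+1] for v in range(135,250,3)]); q=np.polyfit(left[:,0],left[:,1],1); print('left edge y=',q,'yaw',np.degrees(np.arctan(q[0])),left[:,2].mean())
bot=np.array([P[np.where(m[:,u])[0][-1]-1,u] for u in range(180,235,3)]); print('bottom',bot.mean(0),bot[:,2].round(3)[::5])
right=np.array([P[v,np.where(m[v])[0][-1]-1] for v in range(130,147,2)]); print('right',right.round(4).tolist()[::3])
# spacer in gripper
with np.errstate(invalid='ignore'): g=((z>.12)&(z<.16)).astype(np.uint8)
g[:,:285]=0;g[:,355:]=0;g[235:]=0
S=P[g>0]; print('spacer',len(S),S.min(0),S.max(0),np.median(S[:,2]))
e=np.array([[P[v,np.where(g[v])[0][0]],P[v,np.where(g[v])[0][-1]]] for v in range(160,232,4)])
for i in(0,1): f=np.polyfit(e[:,i,0],e[:,i,1],1); print('edge',f,'yaw',np.degrees(np.arctan(f[0])))
r=cv2.minAreaRect((S[:,:2]*1000).astype(np.float32)); print(r); o=env.get_obs(); R0=R.from_quat(np.roll(o['orientation'],-1)); T=R0.inv().apply(S-o['tcp_pos']);print('in tool',np.percentile(T,[1,99],axis=0),o['tcp_pos'])
```

```text
top edge z [0.01  0.009 0.011 0.009 0.009 0.01  0.011]
 ** On entry to DLASCL parameter number  4 had an illegal value
 ** On entry to DLASCL parameter number  4 had an illegal value
 ** On entry to DLASCL parameter number  4 had an illegal value
 ** On entry to DLASCL parameter number  4 had an illegal value
 ** On entry to DLASCL parameter number  5 had an illegal value
 ** On entry to DLASCL parameter number  4 had an illegal valueTraceback (most recent call last):
  File "<stdin>", line 10, in <module>
    c, resids, rank, s = lstsq(lhs, rhs, rcond)
                         ~~~~~^^^^^^^^^^^^^^^^^
    x, resids, rank, s = _umath_linalg.lstsq(a, b, rcond,
                         ~~~~~~~~~~~~~~~~~~~^^^^^^^^^^^^^
                                             signature=signature)
                                             ^^^^^^^^^^^^^^^^^^^^
    raise LinAlgError("SVD did not converge in Linear Least Squares")
numpy.linalg.LinAlgError: SVD did not converge in Linear Least Squares
```

Run:
```python
from h import *
im,P=cloud('w5'); z=P[...,2]
def pf(a,b):
    k=np.isfinite(a)&np.isfinite(b); a,b=a[k],b[k]; f=np.polyfit(a,b,1); k=abs(np.polyval(f,a)-b)<.003; return np.polyfit(a[k],b[k],1)
with np.errstate(invalid='ignore'): m=((z>.006)&(z<.045)).astype(np.uint8)
m[:110]=0;m[262:]=0;m[:,:100]=0;m[:,352:]=0
n,l,s,c=cv2.connectedComponentsWithStats(m);k=1+np.argmax(s[1:,4]);m=l==k
top=np.array([P[np.where(m[:,u])[0][0]+1,u] for u in range(135,300,3)]); f=pf(top[:,1],top[:,0]); print('top edge x=f(y)',f,'yaw',np.degrees(np.arctan(-f[0])))
left=np.array([P[v,np.where(m[v])[0][0]+1] for v in range(130,140)]); print('left corner',left[::3].round(4).tolist())
bot=np.array([P[np.where(m[:,u])[0][-1]-1,u] for u in range(180,235,3)]); fb=pf(bot[:,1],bot[:,0]); print('bottom x=f(y)',fb,bot[::6].round(4).tolist())
right=np.array([P[v,np.where(m[v])[0][-1]-1] for v in range(128,148,2)]); print('right',right.round(4).tolist()[::3])
with np.errstate(invalid='ignore'): g=((z>.12)&(z<.16)).astype(np.uint8)
g[:,:285]=0;g[:,355:]=0;g[235:]=0
S=P[g>0]; r=cv2.minAreaRect((S[:,:2]*1000).astype(np.float32)); print('spacer',r); o=env.get_obs(); R0=R.from_quat(np.roll(o['orientation'],-1)); T=R0.inv().apply(S-o['tcp_pos']);print('in tool',np.percentile(T,[1,99],axis=0),o['tcp_pos'])
```

```text
top edge x=f(y) [0.13408951 0.45986543] yaw -7.637208162474176
left corner [[0.4873, 0.1852, 0.0105], [0.4899, 0.1851, 0.0102], [0.4925, 0.185, 0.0113], [0.4955, 0.1974, 0.0331]]
bottom x=f(y) [0.12758923 0.5881803 ] [[0.6133, 0.1987, 0.0096], [0.6156, 0.2172, 0.01], [0.6182, 0.2352, 0.0095], [0.6135, 0.2599, 0.0251]]
right [[0.5116, 0.3794, 0.0109], [0.5168, 0.3789, 0.0098], [0.5221, 0.3784, 0.0096], [0.5273, 0.3768, 0.01]]
spacer ((535.7886352539062, 353.3477478027344), (24.076677322387695, 40.84330368041992), 82.34992980957031)
in tool [[ 0.01871419 -0.00975607 -0.01061206]
 [ 0.05846647  0.01352205  0.00548527]] [0.57337902 0.34628848 0.13070393]
```

```bash
python3 -m jog '[[[-0.14,-0.09,2.6],[0,-0.006,0]],[[0,0,3],[0,0,0]],[[0,0,3],[0,0,0]],[[0,0,1.4],[0,0,0]],[[0,0,0.4],[0,0,0]],[[0,0,0],[0,0,0]],[[0,0,0],[0,0,0]]]'
```

```text
t: 9.2
tcp_pos: [0.5758, 0.346, 0.0286]
orientation: [0.001, 0.067, 0.998, -0.0]
force: [-1.1, -0.2, -2.0]
opening: 0.0226
```

```bash
python3 -m jog '[[[0,0,0.3],[0,0,0]],[[0,0,0.1],[0,0,0]],[[0,0,0],[0,0,0]]]'; python3 -m jog '[[[0,0,0.1],[0,0,0]],[[0,0,0],[0,0,0]]]'
```

```text
t: 9.5
tcp_pos: [0.5753, 0.3461, 0.0239]
orientation: [0.001, 0.067, 0.998, -0.0]
force: [-1.1, -1.7, 4.9]
opening: 0.0227
t: 9.7
tcp_pos: [0.5753, 0.3461, 0.0238]
orientation: [0.001, 0.067, 0.998, -0.0]
force: [-5.4, -3.6, 15.0]
opening: 0.0227
```

```bash
python3 -m jog '[[[0,0,-0.1],[0,0,0]],[[0,0,0],[0,0,0]],[[0,0,0],[0,0,0]]]' 153; python3 -m jog '[[[0,0,-1],[0,0,0]],[[0,0,-2],[0,0,0]],[[0,0,-4],[0,0,0]],[[0,0,-5],[0,0,0]],[[0,0,-4],[0,0,0]],[[0,0,0],[0,0,0]]]'
python3 - <<'E'
from h import *
grab('side','d6'); grab('wrist','w6')
im,P=cloud('side0')
im,P=cloud('d6'); z=P[...,2]
ux=np.array([.9912,-.1325]);uy=np.array([.1325,.9912])
def show(t,v0,v1,u0,u1):
    im,P=cloud(t); z=P[...,2]
    with np.errstate(invalid='ignore'): m=((z>.030)&(z<.038)).astype(np.uint8)
    mm=np.zeros_like(m); mm[v0:v1,u0:u1]=m[v0:v1,u0:u1]; n,l,s,c=cv2.connectedComponentsWithStats(mm)
    for k in range(1,n):
        if s[k,4]>60:
            S=P[l==k]; r=cv2.minAreaRect((S[:,:2]*1000).astype(np.float32)); c=np.array(r[0])/1000; print(t,s[k,4],r,'z',np.median(S[:,2]),'traycoord',(c@ux-.520).round(4),(c@uy-.3452).round(4))
show('d6',260,370,225,340); show('w6',0,400,0,640)
im=cv2.imread('pics/d6.png')[255:370,220:345]; cv2.imwrite('pics/d6c.png',cv2.resize(im,None,fx=4,fy=4,interpolation=2))
E
```

```text
t: 10.0
tcp_pos: [0.5749, 0.3459, 0.0228]
orientation: [0.0, 0.067, 0.998, -0.001]
force: [0.0, -1.5, -0.4]
opening: 0.0344
t: 10.6
tcp_pos: [0.5771, 0.3473, 0.1901]
orientation: [0.005, 0.067, 0.998, 0.002]
force: [-0.5, -0.3, 0.3]
opening: 0.034
d6 385 ((550.8003540039062, 198.94332885742188), (26.633621215820312, 109.47767639160156), 81.27356719970703) z 0.03361441428306944 traycoord -0.0004 -0.075
d6 481 ((572.11181640625, 347.396240234375), (25.670377731323242, 110.77892303466797), 82.33780670166016) z 0.033561117905696713 traycoord 0.001 0.0749
w6 151 ((444.21173095703125, 616.8175048828125), (24.972726821899414, 5.242870330810547), 60.95931625366211) z 0.0342555414151281 traycoord -0.1614 0.325
w6 267 ((485.72625732421875, 620.9777221679688), (43.699493408203125, 21.574623107910156), 8.082830429077148) z 0.03498640930188435 traycoord -0.1208 0.3347
w6 242 ((540.2996826171875, 625.2171630859375), (19.20347785949707, 43.0311279296875), 83.84569549560547) z 0.03526824334131745 traycoord -0.0673 0.3461
w6 2370 ((550.0277099609375, 200.01710510253906), (25.239206314086914, 109.59385681152344), 81.3016586303711) z 0.033567204137744416 traycoord -0.0013 -0.0741
w6 2237 ((572.3450317382812, 347.771240234375), (23.955305099487305, 110.28754425048828), 82.2692642211914) z 0.03360350709808152 traycoord 0.0012 0.0753
w6 300 ((714.4046020507812, 43.55842971801758), (42.5798225402832, 22.7311954498291), 42.90054702758789) z 0.034656091471921974 traycoord 0.1823 -0.2074
w6 312 ((715.12939453125, -26.992294311523438), (42.54367446899414, 26.56416893005371), 33.12203598022461) z 0.034643072032655764 traycoord 0.1924 -0.2772
```

View pics/w6.png

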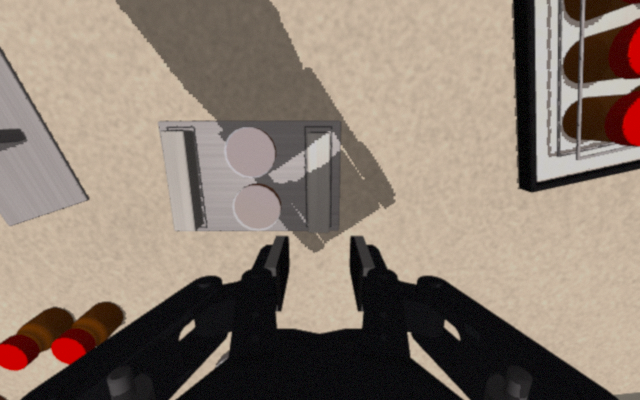

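Run:
```python
from h import *
plan([.495,-.08,.2],tq(101),11)
```

```text
n 11 dist 0.4339 rot [1.000e-03 2.000e-03 1.245e+00]
[[[0.2,-3.94,-0.15],[0.0,0.0,0.113]],[[-0.24,-3.93,-0.14],[0.0,0.0,0.113]],[[-0.69,-3.88,-0.14],[0.0,0.0,0.113]],[[-1.12,-3.78,-0.14],[0.0,0.0,0.113]],[[-1.54,-3.63,-0.14],[0.0,0.0,0.113]],[[-1.94,-3.43,-0.14],[0.0,0.0,0.113]],[[-2.31,-3.19,-0.14],[0.0,0.0,0.113]],[[-2.66,-2.91,-0.14],[0.0,0.0,0.113]]]
[[[-2.97,-2.59,-0.14],[0.0,0.0,0.113]],[[-3.25,-2.24,-0.14],[0.0,0.0,0.113]],[[-3.48,-1.86,-0.14],[0.0,0.0,0.113]]]
```

```bash
python3 -m jog '[[[0.2,-3.95,-0.14],[0,0,0.113]],[[-0.25,-3.95,-0.14],[0,0,0.113]],[[-0.7,-3.9,-0.14],[0,0,0.113]],[[-1.1,-3.8,-0.14],[0,0,0.113]],[[-1.55,-3.65,-0.14],[0,0,0.113]],[[-1.95,-3.45,-0.14],[0,0,0.113]],[[-2.3,-3.2,-0.14],[0,0,0.113]],[[-2.65,-2.9,-0.14],[0,0,0.113]]]'; python3 -m jog '[[[-2.95,-2.6,-0.14],[0,0,0.113]],[[-3.25,-2.25,-0.14],[0,0,0.113]],[[-3.5,-1.85,-0.14],[0,0,0.113]],[[0,0,0],[0,0,0]],[[0,0,0],[0,0,0]]]'
cat > ut.py <<'E'
from h import *
def show(tag,cy=None):
    im,P=cloud(tag); z=P[...,2]
    for z0,z1,A in((.0025,.008,2000),(.036,.044,200)):
        with np.errstate(invalid='ignore'): m=((z>z0)&(z<z1)&(abs(P[...,0]-.482)<.16)&(abs(P[...,1])<.16)).astype(np.uint8)
        m=cv2.morphologyEx(m,cv2.MORPH_OPEN,np.ones((3,3),np.uint8)); n,l,s,c=cv2.connectedComponentsWithStats(m); 
        for k in range(1,n):
            if s[k,4]>A: S=P[l==k]; print(tag,z0,s[k,4],cv2.minAreaRect((S[:,:2]*1000).astype(np.float32)),np.median(S[:,2]))
E
python3 - <<'E'
from ut import *
o=env.get_obs();print(o['tcp_pos'],o['orientation'],o['q']); grab('wrist','w7'); show('w7')
E
```

```text
t: 11.5
tcp_pos: [0.5151, 0.0338, 0.1931]
orientation: [-0.001, 0.498, 0.867, -0.001]
force: [1.3, 0.2, 1.2]
opening: 0.034
t: 12.0
tcp_pos: [0.494, -0.0815, 0.1978]
orientation: [-0.0, 0.636, 0.772, -0.001]
force: [-0.2, 1.4, 0.5]
opening: 0.0341
[ 0.49401083 -0.08148987  0.19775338] [-2.88323181e-04  6.35706939e-01  7.71930161e-01 -6.57084970e-04] [-2.55999825e-01  3.12916983e-01  1.81973240e+00 -1.12300745e-03
  1.01001833e+00 -4.48349987e-01]
w7 0.0025 15221 ((481.9328308105469, 0.2673187255859375), (180.01466369628906, 109.97899627685547), 10.158530235290527) 0.004707926763217574
w7 0.036 857 ((482.2161865234375, 0.38814544677734375), (13.963312149047852, 60.010414123535156), 10.914246559143066) 0.03956096911828927
```

View pics/w7.png

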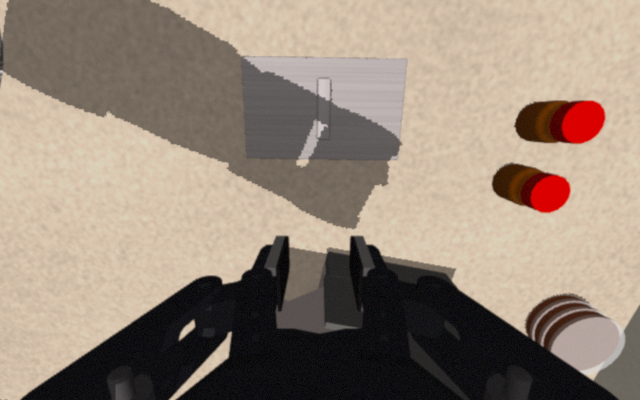

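Run:
```python
from h import *
plan([.482,.0004,.12],tq(100.3),4)
```

```text
n 4 dist 0.1131 rot [-0.001  0.     0.015]
[[[2.05,0.09,1.95],[-0.0,0.0,0.004]],[[2.05,0.09,1.95],[-0.0,0.0,0.004]],[[2.05,0.08,1.95],[-0.0,0.0,0.004]],[[2.05,0.07,1.95],[-0.0,0.0,0.004]]]
```

```bash
python3 -m jog '[[[2.05,0.1,1.95],[0,0,0.004]],[[2.05,0.1,1.95],[0,0,0.004]],[[2.05,0.07,1.95],[0,0,0.004]],[[2.05,0.07,1.95],[0,0,0.004]],[[0,0,0],[0,0,0]],[[0,0,0],[0,0,0]],[[0,0,0],[0,0,0]]]'
python3 - <<'E'
from h import *
plan([.482,.0004,.023],tq(100.3),4)
E
```

```text
t: 12.75
tcp_pos: [0.4834, -0.0002, 0.1213]
orientation: [0.001, 0.641, 0.767, 0.0]
force: [-0.5, 0.3, 0.7]
opening: 0.0342
n 4 dist 0.0984 rot [ 0.002  0.002 -0.001]
[[[0.03,-0.03,2.46],[0.0,0.0,-0.0]],[[0.03,-0.03,2.46],[0.0,0.0,-0.0]],[[0.02,-0.03,2.46],[0.0,0.0,-0.0]],[[0.02,-0.03,2.46],[0.0,0.0,-0.0]]]
```

```bash
python3 -m jog '[[[0.05,-0.1,3],[0,0,0]],[[0.05,0,3],[0,0,0]],[[0,0,2.5],[0,0,0]],[[0,0,1.3],[0,0,0]],[[0,0,0],[0,0,0]]]'; python3 -m jog '[[[0,0,0],[0,0,0]],[[0,0,0],[0,0,0]],[[0,0,0],[0,0,0]]]' 255 80;  python3 -m jog '[[[0,0,-1],[0,0,0]],[[0,0,-3],[0,0,0]],[[0,0,-4],[0,0,0]],[[0,0,-3],[0,0,0]],[[0,0,0],[0,0,0]],[[0,0,0],[0,0,0]]]'
python3 - <<'E'
from h import *
o=env.get_obs();print(o['tcp_pos'],o['orientation'],o['opening'],o['force']); plan([.561,.273,.15],tq(172.4),11)
E
```

```text
t: 13.25
tcp_pos: [0.4813, 0.0002, 0.022]
orientation: [0.0, 0.642, 0.767, -0.001]
force: [0.3, -1.2, 1.2]
opening: 0.0342
t: 13.55
tcp_pos: [0.4825, 0.0004, 0.024]
orientation: [0.002, 0.641, 0.767, 0.0]
force: [-2.1, -1.2, 8.2]
opening: 0.0124
t: 14.15
tcp_pos: [0.4814, 0.0008, 0.1329]
orientation: [0.001, 0.642, 0.767, -0.0]
force: [-0.8, 0.9, -5.5]
opening: 0.0124
[0.48135581 0.00079205 0.1328792 ] [ 1.00534726e-03  6.41513010e-01  7.67111492e-01 -7.07980206e-05] 0.012368940564423963 [-0.77656058  0.86994359 -5.50725848]
n 11 dist 0.2841 rot [-0.     0.002 -1.26 ]
[[[2.31,1.15,-0.16],[-0.0,0.0,-0.115]],[[2.16,1.41,-0.16],[-0.0,0.0,-0.115]],[[1.99,1.64,-0.16],[-0.0,0.0,-0.115]],[[1.78,1.86,-0.16],[-0.0,0.0,-0.115]],[[1.56,2.05,-0.16],[-0.0,0.0,-0.115]],[[1.32,2.22,-0.16],[-0.0,0.0,-0.115]],[[1.05,2.35,-0.16],[-0.0,0.0,-0.115]],[[0.78,2.46,-0.16],[-0.0,0.0,-0.115]]]
[[[0.49,2.53,-0.16],[-0.0,0.0,-0.115]],[[0.2,2.57,-0.16],[-0.0,0.0,-0.115]],[[-0.1,2.58,-0.16],[-0.0,0.0,-0.115]]]
```

```bash
python3 -m jog '[[[2.3,1.15,-0.15],[0,0,-0.115]],[[2.15,1.4,-0.15],[0,0,-0.115]],[[2.0,1.65,-0.15],[0,0,-0.115]],[[1.8,1.85,-0.15],[0,0,-0.115]],[[1.55,2.05,-0.15],[0,0,-0.115]],[[1.3,2.2,-0.15],[0,0,-0.115]],[[1.05,2.35,-0.15],[0,0,-0.115]],[[0.8,2.45,-0.15],[0,0,-0.115]]]'; python3 -m jog '[[[0.5,2.55,-0.15],[0,0,-0.115]],[[0.2,2.6,-0.15],[0,0,-0.115]],[[-0.1,2.6,-0.15],[0,0,-0.115]],[[0,0,0],[0,0,0]],[[0,0,0],[0,0,0]],[[0,0,0],[0,0,0]]]'
python3 - <<'E'
from h import *
grab('side','d8'); grab('wrist','w8')
o=env.get_obs();print(o['tcp_pos'],o['orientation'],o['opening'],o['force'],o['q'])
ux=np.array([.9912,-.1325]);uy=np.array([.1325,.9912])
for t in('d8','w8'):
    im,P=cloud(t); z=P[...,2]; h=o['tcp_pos'][2]-.018
    with np.errstate(invalid='ignore'): m=((abs(z-h)<.006)&(abs(P[...,0]-.561)<.15)&(abs(P[...,1]-.273)<.15)).astype(np.uint8)
    m=cv2.morphologyEx(m,cv2.MORPH_OPEN,np.ones((3,3),np.uint8)); S=P[m>0]; r=cv2.minAreaRect((S[:,:2]*1000).astype(np.float32)); c=np.array(r[0])/1000; print(t,len(S),r,np.median(S[:,2])-o['tcp_pos'][2],'tray',c@ux-.520,c@uy-.3452)
    A=np.c_[S[:,:2],np.ones(len(S))]; print(' plane',np.linalg.lstsq(A,S[:,2],rcond=None)[0])
E
```

```text
t: 14.95
tcp_pos: [0.5379, 0.1993, 0.1423]
orientation: [-0.001, 0.232, 0.973, -0.001]
force: [0.2, 0.1, -3.8]
opening: 0.0124
t: 15.55
tcp_pos: [0.5597, 0.2727, 0.1475]
orientation: [-0.001, 0.065, 0.998, -0.001]
force: [-0.0, -0.3, -3.5]
opening: 0.0125
[0.56009149 0.2726852  0.14820937] [-1.97718881e-04  6.47495670e-02  9.97901069e-01 -9.54761785e-04] 0.012577893915498474 [-0.15074536 -0.31397748 -3.71893517] [ 0.37900704  0.58130893  1.53189233 -0.00181401  1.02956916 -1.06126396]
d8 2447 ((560.15478515625, 272.93304443359375), (180.95274353027344, 110.35420227050781), 82.2176513671875) -0.02020154046458833 tray -0.0009382053405762036 -0.0004482573242187704
 plane [-0.00582001 -0.00195366  0.1318607 ]
w8 34652 ((560.490234375, 273.6002197265625), (180.467041015625, 109.98294067382812), 82.57817840576172) -0.01962162134150436 tray -0.0006941088012696328 0.00025749384765627603
 plane [-0.00266646 -0.00345572  0.13097881]
```

```bash
python3 -m jog '[[[-0.08,0,2],[0,0,0]],[[0,0,3],[0,0,0]],[[0,0,2],[0,0,0]],[[0,0,1],[0,0,0]],[[0,0,0.4],[0,0,0]],[[0,0,0.2],[0,0,0]],[[0,0,0],[0,0,0]]]'; python3 -m jog '[[[0,0,0.1],[0,0,0]],[[0,0,0],[0,0,0]]]'
```

```text
t: 16.35
tcp_pos: [0.5617, 0.2734, 0.0636]
orientation: [0.001, 0.064, 0.998, -0.0]
force: [0.1, -0.1, -4.3]
opening: 0.0123
t: 16.55
tcp_pos: [0.5615, 0.2734, 0.0624]
orientation: [0.001, 0.064, 0.998, -0.0]
force: [0.0, -0.8, -4.2]
opening: 0.0121
```

```bash
python3 -m jog '[[[0,0,0.2],[0,0,0]],[[0,0,0],[0,0,0]]]'; python3 -m jog '[[[0,0,0.1],[0,0,0]],[[0,0,0],[0,0,0]]]';  python3 -m jog '[[[0,0,0.05],[0,0,0]],[[0,0,0],[0,0,0]]]'
```

```text
t: 16.75
tcp_pos: [0.5612, 0.2733, 0.0597]
orientation: [0.0, 0.064, 0.998, -0.001]
force: [0.0, -0.0, -4.1]
opening: 0.0128
t: 16.95
tcp_pos: [0.5612, 0.2733, 0.0587]
orientation: [0.0, 0.064, 0.998, -0.001]
force: [-0.5, -0.0, -4.2]
opening: 0.0125
t: 17.15
tcp_pos: [0.5613, 0.2733, 0.0583]
orientation: [0.0, 0.064, 0.998, -0.001]
force: [-0.6, -0.4, -3.5]
opening: 0.0123
```

```bash
python3 -m jog '[[[0,0,0.08],[0,0,0]],[[0,0,0],[0,0,0]]]'; python3 -m jog '[[[0,0,0.06],[0,0,0]],[[0,0,0],[0,0,0]]]'
```

```text
t: 17.35
tcp_pos: [0.5614, 0.2733, 0.058]
orientation: [0.001, 0.064, 0.998, -0.001]
force: [-2.1, -1.3, 2.9]
opening: 0.0124
t: 17.55
tcp_pos: [0.5614, 0.2734, 0.058]
orientation: [0.001, 0.064, 0.998, -0.001]
force: [-5.6, -3.1, 9.5]
opening: 0.0125
```

```bash
python3 -m jog '[[[0,0,-0.08],[0,0,0]],[[0,0,0],[0,0,0]],[[0,0,0],[0,0,0]]]' 153; python3 -m jog '[[[0,0,-1],[0,0,0]],[[0,0,-2],[0,0,0]],[[0,0,-4],[0,0,0]],[[0,0,-5],[0,0,0]],[[0,0,-3],[0,0,0]],[[0,0,0],[0,0,0]]]'
python3 - <<'E'
from h import *
grab('side','d9'); o=env.get_obs();print(o['tcp_pos'],o['q'])
ux=np.array([.9912,-.1325]);uy=np.array([.1325,.9912])
im,P=cloud('d9'); z=P[...,2]
with np.errstate(invalid='ignore'): m=((abs(z-.039)<.0045)&(abs(P[...,0]-.561)<.15)&(abs(P[...,1]-.273)<.15)).astype(np.uint8)
m=cv2.morphologyEx(m,cv2.MORPH_OPEN,np.ones((3,3),np.uint8)); S=P[m>0]; r=cv2.minAreaRect((S[:,:2]*1000).astype(np.float32)); c=np.array(r[0])/1000; print(len(S),r,np.median(S[:,2]),'tray',c@ux-.520,c@uy-.3452,np.linalg.lstsq(np.c_[S[:,:2],np.ones(len(S))],S[:,2],rcond=None)[0])
# path to in front of bin: waypoint then pull side
plan([.40,-.15,.22],tq(89.5,-.8),14)
E
```

```text
t: 17.85
tcp_pos: [0.5614, 0.2734, 0.0577]
orientation: [0.001, 0.064, 0.998, -0.001]
force: [0.6, -0.1, -0.1]
opening: 0.0344
t: 18.45
tcp_pos: [0.563, 0.2743, 0.2134]
orientation: [0.004, 0.064, 0.998, 0.001]
force: [0.5, 0.9, -0.3]
opening: 0.034
[0.56197952 0.27387398 0.21040665] [ 0.37962615  0.51318665  1.47824754 -0.00162188  1.14549124 -1.06249529]
2830 ((562.4600830078125, 273.95745849609375), (181.44415283203125, 111.15435028076172), 82.47820281982422) 0.0386256073136263 tray 0.0012110710266112212 0.0008725938598632688 [-0.00207445  0.00051866  0.03965472]
n 14 dist 0.4539 rot [-0.647 -0.575  1.368]
[[[0.76,-3.15,-0.08],[-0.046,-0.041,0.098]],[[0.44,-3.2,-0.25],[-0.046,-0.041,0.098]],[[0.12,-3.21,-0.41],[-0.046,-0.041,0.098]],[[-0.22,-3.19,-0.55],[-0.046,-0.041,0.098]],[[-0.55,-3.12,-0.68],[-0.046,-0.041,0.098]],[[-0.88,-3.02,-0.8],[-0.046,-0.041,0.098]],[[-1.2,-2.88,-0.89],[-0.046,-0.041,0.098]],[[-1.52,-2.7,-0.96],[-0.046,-0.041,0.098]]]
[[[-1.81,-2.49,-1.01],[-0.046,-0.041,0.098]],[[-2.08,-2.25,-1.04],[-0.046,-0.041,0.098]],[[-2.34,-1.99,-1.05],[-0.046,-0.041,0.098]],[[-2.56,-1.7,-1.04],[-0.046,-0.041,0.098]],[[-2.75,-1.39,-1.0],[-0.046,-0.041,0.098]],[[-2.91,-1.07,-0.94],[-0.046,-0.041,0.098]]]
```

Run:
```python
from h import *
plan([.369,-.279,.163],tq(89.5,-.8),16)
```

```text
n 16 dist 0.5875 rot [-0.647 -0.575  1.368]
[[[0.76,-3.58,0.29],[-0.04,-0.036,0.086]],[[0.45,-3.64,0.12],[-0.04,-0.036,0.086]],[[0.14,-3.67,-0.04],[-0.04,-0.036,0.086]],[[-0.17,-3.66,-0.19],[-0.04,-0.036,0.086]],[[-0.5,-3.62,-0.32],[-0.04,-0.036,0.086]],[[-0.82,-3.55,-0.44],[-0.04,-0.036,0.086]],[[-1.13,-3.45,-0.55],[-0.04,-0.036,0.086]],[[-1.44,-3.31,-0.64],[-0.04,-0.036,0.086]]]
[[[-1.75,-3.15,-0.71],[-0.04,-0.036,0.086]],[[-2.03,-2.96,-0.77],[-0.04,-0.036,0.086]],[[-2.31,-2.74,-0.81],[-0.04,-0.036,0.086]],[[-2.56,-2.5,-0.83],[-0.04,-0.036,0.086]],[[-2.79,-2.24,-0.82],[-0.04,-0.036,0.086]],[[-3.0,-1.96,-0.81],[-0.04,-0.036,0.086]],[[-3.18,-1.66,-0.77],[-0.04,-0.036,0.086]],[[-3.34,-1.35,-0.71],[-0.04,-0.036,0.086]]]
```

```bash
python3 -m jog '[[[0.75,-3.6,0.25],[-0.04,-0.036,0.086]],[[0.45,-3.65,0.1],[-0.04,-0.036,0.086]],[[0.15,-3.65,-0.05],[-0.04,-0.036,0.086]],[[-0.15,-3.65,-0.2],[-0.04,-0.036,0.086]],[[-0.5,-3.6,-0.3],[-0.04,-0.036,0.086]],[[-0.8,-3.55,-0.45],[-0.04,-0.036,0.086]],[[-1.15,-3.45,-0.55],[-0.04,-0.036,0.086]],[[-1.45,-3.3,-0.65],[-0.04,-0.036,0.086]]]' 165; python3 -m jog '[[[-1.75,-3.15,-0.7],[-0.04,-0.036,0.086]],[[-2.05,-2.95,-0.75],[-0.04,-0.036,0.086]],[[-2.3,-2.75,-0.8],[-0.04,-0.036,0.086]],[[-2.55,-2.5,-0.8],[-0.04,-0.036,0.086]],[[-2.8,-2.25,-0.8],[-0.04,-0.036,0.086]],[[-3.0,-1.95,-0.8],[-0.04,-0.036,0.086]],[[-3.2,-1.65,-0.75],[-0.04,-0.036,0.086]],[[-3.35,-1.35,-0.7],[-0.04,-0.036,0.086]]]'; python3 -m jog '[[[0,0,0],[0,0,0]],[[0,0,0],[0,0,0]],[[0,0,0],[0,0,0]]]'
python3 - <<'E'
from h import *
grab('scene','s10'); grab('wrist','w10')
o=env.get_obs();print(o['tcp_pos'],o['q'],o['opening'])
R0=R.from_quat(np.roll(o['orientation'],-1)); print('tcp bin',tobin(o['tcp_pos']))
for t in('s10','w10'):
    im,P=cloud(t); Q=P.reshape(-1,3); Q=Q[np.isfinite(Q[:,0])]; b=tobin(Q); s=b[(b[:,0]>-.045)&(b[:,0]<-.03)&(abs(b[:,1])<.03)&(b[:,2]>.055)&(b[:,2]<.085)]; print(t,'bar bin d,h',len(s),s.mean(0),s.min(0),s.max(0))
plan(fromb([-.038,-.002,.059]),tq(89.5,-.8),5)
E
```

```text
t: 19.3
tcp_pos: [0.4628, -0.0037, 0.1853]
orientation: [0.151, 0.394, 0.895, 0.146]
force: [1.5, 0.1, 0.8]
opening: 0.0305
t: 20.1
tcp_pos: [0.3655, -0.2797, 0.1627]
orientation: [0.276, 0.659, 0.646, 0.269]
force: [1.3, 0.0, 0.3]
opening: 0.0304
t: 20.4
tcp_pos: [0.3667, -0.2776, 0.1631]
orientation: [0.275, 0.657, 0.648, 0.269]
force: [0.2, -0.4, -0.1]
opening: 0.0301
[ 0.36707412 -0.27758228  0.16350015] [-1.11952292  0.24600161  2.3085885   1.38057802  0.70132715 -2.27541333] 0.029881970961600664
tcp bin [-3.66847591e-02 -8.22839144e-05  1.71975066e-01]
s10 bar bin d,h 131 [-0.03469311 -0.00040182  0.07314897] [-0.0418594  -0.02938645  0.06709555] [-0.03021451  0.02876367  0.0769652 ]
w10 bar bin d,h 736 [-0.03742529  0.00141532  0.07402916] [-0.04246969 -0.02995187  0.06957656] [-0.03229492  0.02998918  0.07696463]
n 5 dist 0.113 rot [-0.01   0.007 -0.001]
[[[-0.01,-0.0,2.26],[-0.002,0.001,-0.0]],[[-0.01,-0.01,2.26],[-0.002,0.001,-0.0]],[[-0.02,-0.01,2.26],[-0.002,0.001,-0.0]],[[-0.02,-0.02,2.26],[-0.002,0.001,-0.0]],[[-0.02,-0.02,2.26],[-0.002,0.001,-0.0]]]
```

```bash
python3 -m jog '[[[0,-0.1,3],[-0.005,0.005,0]],[[0,0,3],[0,0,0]],[[0,0,2.5],[0,0,0]],[[0,0,1.8],[0,0,0]],[[0,0,1.0],[0,0,0]],[[0,0,0],[0,0,0]]]'; python3 -m jog '[[[0,0,0],[0,0,0]],[[0,0,0],[0,0,0]],[[0,0,0],[0,0,0]]]' 255 40
python3 - <<'E'
from h import *
o=env.get_obs();p=o['tcp_pos'];print(p,tobin(p),o['force'],o['opening'])
dth=-.06;h=H.copy();h[1]=p[1]
T=R.from_rotvec([0,-dth,0]); st=T.apply(p-h)-(p-h); R0=R.from_quat(np.roll(o['orientation'],-1)); print(dth,R0.inv().apply(st)*100,R0.inv().apply([0,-dth,0]))
E
```

```text
t: 21.1
tcp_pos: [0.4474, -0.2785, 0.083]
orientation: [0.275, 0.655, 0.649, 0.272]
force: [-0.0, 0.5, -0.4]
opening: 0.0298
t: 21.4
tcp_pos: [0.4469, -0.2795, 0.0844]
orientation: [0.276, 0.655, 0.648, 0.273]
force: [6.8, 3.6, -1.5]
opening: 0.0084
[ 0.44686773 -0.27945558  0.08444292] [-0.0378042  -0.00195558  0.05965494] [ 6.80874045  3.61296409 -1.5267952 ] 0.00843929750812891
-0.06 [ 0.00086872  0.36391252 -0.21697084] [ 0.05999591 -0.00045893 -0.00052952]
```

```bash
python3 -m jog '[[[0,0.36,-0.22],[0.06,0,0]],[[0,0.36,-0.22],[0.06,0,0]],[[0,0.36,-0.22],[0.06,0,0]],[[0,0.36,-0.22],[0.06,0,0]]]'; python3 -m jog '[[[0,0.36,-0.22],[0.06,0,0]],[[0,0.36,-0.22],[0.06,0,0]],[[0,0.36,-0.22],[0.06,0,0]],[[0,0.36,-0.22],[0.06,0,0]]]'; python3 -m jog '[[[0,0.36,-0.22],[0.06,0,0]],[[0,0.36,-0.22],[0.06,0,0]],[[0,0.36,-0.22],[0.06,0,0]]]'
python3 - <<'E'
from h import *
o=env.get_obs();print(o['tcp_pos'],o['q'],o['force'],R.from_quat(np.roll(o['orientation'],-1)).as_matrix()[:,2])
E
```

```text
t: 21.8
tcp_pos: [0.452, -0.2796, 0.1002]
orientation: [0.195, 0.684, 0.676, 0.192]
force: [17.7, 10.2, -12.5]
opening: 0.0084
t: 22.2
tcp_pos: [0.4604, -0.2796, 0.114]
orientation: [0.112, 0.703, 0.694, 0.111]
force: [16.7, 9.1, -16.3]
opening: 0.0083
t: 22.5
tcp_pos: [0.4689, -0.2796, 0.123]
orientation: [0.049, 0.71, 0.701, 0.048]
force: [8.3, 5.8, -11.2]
opening: 0.0084
[ 0.46891418 -0.27964876  0.12304457] [-0.66189554  0.45044651  1.84222281  0.12169049  0.7433969  -0.73367916] [  8.29080135   5.84496396 -11.20943166] [ 0.13619093 -0.00196324 -0.99068066]
```

```bash
python3 -m jog '[[[0,0.36,-0.22],[0.06,0,0]],[[0,0.36,-0.22],[0.06,0,0]],[[0,0.15,-0.08],[0.02,0,0]],[[0,0,0],[0,0,0]]]'; python3 -m jog '[[[0,0.12,-0.05],[0,0,0]],[[0,0,0],[0,0,0]]]'
```

```text
t: 22.9
tcp_pos: [0.4777, -0.2797, 0.1295]
orientation: [-0.0, 0.712, 0.703, -0.0]
force: [1.3, 6.7, 6.0]
opening: 0.0081
t: 23.1
tcp_pos: [0.4781, -0.2797, 0.1297]
orientation: [-0.0, 0.712, 0.702, 0.0]
force: [-0.4, 4.8, 4.3]
opening: 0.0083
```

```bash
python3 -m jog '[[[0,0.12,-0.05],[0,0,0]],[[0,0,0],[0,0,0]]]'; python3 -m jog '[[[0,0.15,-0.05],[0,0,0]],[[0,0,0],[0,0,0]]]'
python3 - <<'E'
from h import *
grab('scene','s11'); o=env.get_obs(); print(o['tcp_pos'],o['force'])
def chk(t):
    im,P=cloud(t); Q=P.reshape(-1,3); Q=Q[np.isfinite(Q[:,0])]
    s=Q[(Q[:,0]>.525)&(Q[:,0]<.57)&(abs(Q[:,1]+.2775)<.08)&(Q[:,2]>.06)&(Q[:,2]<.09)]; f=np.linalg.lstsq(np.c_[s[:,0]-.516,np.ones(len(s))],s[:,2],rcond=None)[0]; print('floor pts',len(s),'slope,z0',f)
chk('s11')
E
```

```text
t: 23.3
tcp_pos: [0.4783, -0.2797, 0.1298]
orientation: [-0.001, 0.712, 0.703, -0.0]
force: [-5.5, 4.2, 2.4]
opening: 0.0083
t: 23.5
tcp_pos: [0.4784, -0.2796, 0.1298]
orientation: [-0.003, 0.712, 0.703, -0.001]
force: [-13.8, 2.3, 3.6]
opening: 0.0083
[ 0.47839944 -0.27966823  0.12983892] [-13.22045698   2.19331883   3.26796858]
floor pts 303 slope,z0 [-0.00579265  0.075514  ]
```

```bash
python3 -m jog '[[[0,0.15,0],[0,0,0]],[[0,0,0],[0,0,0]]]'; python3 -m jog '[[[0,-0.4,0],[0,0,0]],[[0,0,0],[0,0,0]],[[0,0,0],[0,0,0]]]' 177; python3 -m jog '[[[0,0,-1],[0,0,0]],[[0,0,-3],[0,0,0]],[[0,0,-4],[0,0,0]],[[0,0,-4],[0,0,0]],[[-2,-4,-2],[0,0,0]],[[-3,-4,-1],[0,0,0]],[[-4,-3,0],[0,0,0]]]'; python3 -m jog '[[[0,0,0],[0,0,0]],[[0,0,0],[0,0,0]]]'
cat > fin.py <<'E'
from h import *
import sys
k=sys.argv[1]
grab('scene','s'+k); grab('side','d'+k)
o=env.get_obs(); print(o['tcp_pos'],o['t'],o['opening'])
ux=np.array([.9912,-.1325]);uy=np.array([.1325,.9912])
for t in('s'+k,'d'+k):
    im,P=cloud(t); Q=P.reshape(-1,3); Q=Q[np.isfinite(Q[:,0])]
    s=Q[(Q[:,0]>.525)&(Q[:,0]<.57)&(abs(Q[:,1]+.2775)<.08)&(Q[:,2]>.06)&(Q[:,2]<.09)]; 
    if len(s)>20: print(t,'floor',len(s),np.linalg.lstsq(np.c_[s[:,0]-.516,np.ones(len(s))],s[:,2],rcond=None)[0])
    B=Q[(Q[:,0]>.4)&(Q[:,0]<.486)&(abs(Q[:,1]+.2775)<.05)&(Q[:,2]>.137)&(Q[:,2]<.16)]; print('bar',len(B),B.mean(0))
    z=P[...,2]
    with np.errstate(invalid='ignore'): m=((abs(z-.039)<.0045)&(abs(P[...,0]-.561)<.15)&(abs(P[...,1]-.273)<.15)).astype(np.uint8)
    m=cv2.morphologyEx(m,cv2.MORPH_OPEN,np.ones((2,2),np.uint8)); S=P[m>0]; r=cv2.minAreaRect((S[:,:2]*1000).astype(np.float32)); c=np.array(r[0])/1000; print('upper',len(S),r,np.median(S[:,2]),'tray',c@ux-.520,c@uy-.3452,np.linalg.lstsq(np.c_[S[:,:2],np.ones(len(S))],S[:,2],rcond=None)[0][:2])
a=cv2.imread(f'pics/s{k}.png')[100:335,220:480]; b=cv2.imread(f'pics/d{k}.png')[60:370,225:425]
c=np.zeros((470,800,3),np.uint8); a=cv2.resize(a,(500,452)); b=cv2.resize(b,(300,465)); c[:452,:500]=a; c[:465,500:]=b; cv2.imwrite(f'pics/f{k}.png',c)
E
python3 fin.py 12
```

```text
t: 23.75
tcp_pos: [0.4785, -0.2796, 0.1298]
orientation: [-0.004, 0.712, 0.703, -0.002]
force: [-23.2, 1.2, 9.4]
opening: 0.0085
t: 24.05
tcp_pos: [0.479, -0.2805, 0.1307]
orientation: [0.0, 0.712, 0.702, 0.0]
force: [-0.3, 0.2, -0.4]
opening: 0.0264
t: 24.75
tcp_pos: [0.3677, -0.3685, 0.283]
orientation: [0.002, 0.711, 0.703, -0.0]
force: [1.7, -0.7, -0.2]
opening: 0.026
t: 24.95
tcp_pos: [0.3682, -0.3688, 0.2809]
orientation: [0.0, 0.712, 0.702, -0.0]
force: [-0.3, -0.0, 1.2]
opening: 0.0259
[ 0.36914975 -0.36764979  0.28040883] 25.05 0.026260282153856895
s12 floor 432 [-0.01437577  0.07583754]
bar 22 [ 0.48045325 -0.3146866   0.14394287]
upper 0 ((0.0, 0.0), (0.0, 0.0), 0.0) nan tray -0.52 -0.3452 [0. 0.]
d12 floor 178 [-0.10306468  0.07958145]
bar 91 [ 0.47844999 -0.27521835  0.14311116]
 ** On entry to DLASCL parameter number  4 had an illegal value
 ** On entry to DLASCL parameter number  4 had an illegal value
  return _methods._mean(a, axis=axis, dtype=dtype,
  ret = ret.dtype.type(ret / rcount)
Traceback (most recent call last):
  File "fin.py", line 14, in <module>
    m=cv2.morphologyEx(m,cv2.MORPH_OPEN,np.ones((2,2),np.uint8)); S=P[m>0]; r=cv2.minAreaRect((S[:,:2]*1000).astype(np.float32)); c=np.array(r[0])/1000; print('upper',len(S),r,np.median(S[:,2]),'tray',c@ux-.520,c@uy-.3452,np.linalg.lstsq(np.c_[S[:,:2],np.ones(len(S))],S[:,2],rcond=None)[0][:2])
                                                                                                                                                                                                                              ~~~~~~~~~~~~~~~^^^^^^^^^^^^^^^^^^^^^^^^^^^^^^^^^^^^^^^^^^^^^^^^^^
numpy.linalg.LinAlgError: SVD did not converge in Linear Least Squares
```

```bash
sed -i "s/    z=P\[...,2\]$/    if t[0]=='s': continue\n    z=P[...,2]/" fin.py; python3 fin.py 13
```

```text
[ 0.36938238 -0.36737515  0.2802152 ] 25.15 0.025765205353071453
s13 floor 437 [-0.00766845  0.07558777]
bar 28 [ 0.48003635 -0.31427546  0.14326977]
d13 floor 179 [-0.06299477  0.07755698]
bar 90 [ 0.47844846 -0.27505348  0.143204  ]
 ** On entry to DLASCL parameter number  4 had an illegal value
 ** On entry to DLASCL parameter number  4 had an illegal valueTraceback (most recent call last):
  File "fin.py", line 15, in <module>
    m=cv2.morphologyEx(m,cv2.MORPH_OPEN,np.ones((2,2),np.uint8)); S=P[m>0]; r=cv2.minAreaRect((S[:,:2]*1000).astype(np.float32)); c=np.array(r[0])/1000; print('upper',len(S),r,np.median(S[:,2]),'tray',c@ux-.520,c@uy-.3452,np.linalg.lstsq(np.c_[S[:,:2],np.ones(len(S))],S[:,2],rcond=None)[0][:2])
                                                                                                                                                                                                                              ~~~~~~~~~~~~~~~^^^^^^^^^^^^^^^^^^^^^^^^^^^^^^^^^^^^^^^^^^^^^^^^^^
    x, resids, rank, s = _umath_linalg.lstsq(a, b, rcond,
                         ~~~~~~~~~~~~~~~~~~~^^^^^^^^^^^^^
                                             signature=signature)
                                             ^^^^^^^^^^^^^^^^^^^^
    raise LinAlgError("SVD did not converge in Linear Least Squares")
numpy.linalg.LinAlgError: SVD did not converge in Linear Least Squares
```

```bash
sed -i "s/np.ones((2,2)/np.ones((3,3)/" fin.py; python3 fin.py 14
```

```text
[ 0.36929176 -0.36749256  0.28012174] 25.25 0.02634209049723764
s14 floor 436 [-0.00596273  0.07541148]
bar 30 [ 0.48055496 -0.31407418  0.14298459]
d14 floor 176 [-0.09060649  0.07847738]
bar 92 [ 0.47853248 -0.27314205  0.14313693]
upper 2809 ((562.5541381835938, 273.8245849609375), (181.38970947265625, 110.74052429199219), 82.68443298339844) 0.03850998245862214 tray 0.0013219042602539144 0.0007533519226073926 [-0.00212855  0.0007201 ]
```

View pics/f14.png

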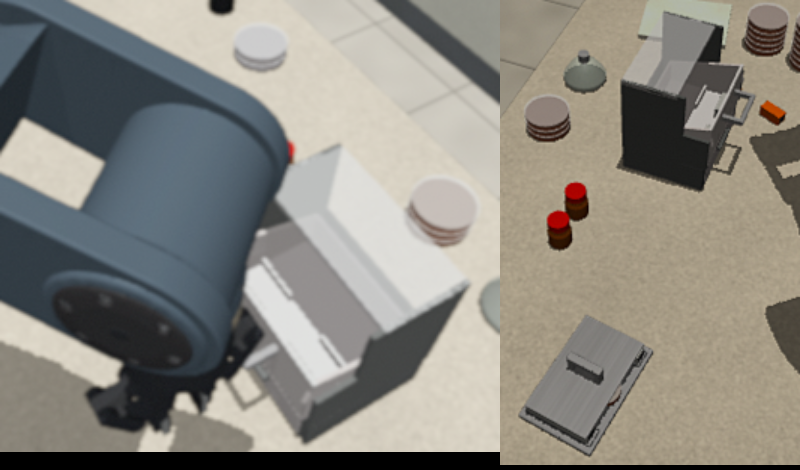

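```bash
python3 -c "
from plant import sign_off
print(sign_off())"
```

```text
the job is handed in; nothing more can be done
None
```

The job is handed in at about 25 s of the 72 s allowed. I tipped the bin by its pull and laid the long back spacer in the bare seat. I then set the upper tray on the two spacers, pushed the bin shut and backed the arm clear.

- **Spacer:** the check right after laying it showed it about 1 mm from the seat centre and square with the tray. Its top was at about 34 mm, the same as the laid spacer.
- **Upper tray:** the last side view shows it level, within about 1.5 mm of centre over the lower tray and square to within about half a degree. Its top reads 38.5 mm against the 39 mm it should be.
- **Bin:** the pull is back where it started, to within the measurement, and did not move under a 23 N push. The scene camera shows the bin floor level. The side camera's floor fit gave a slope of 0.06 to 0.1; I put this down to the short bars mixed into its points, but did not check it.
- **Short bars:** I saw both against the bin's front wall while it was tipped. In the last pictures the front wall and the arm hide them, so I did not confirm them again after shutting.
- **Dishes, laid spacer and jars:** the jars stand in the last picture. The dishes and laid spacer looked undisturbed before the upper tray covered them. I did not measure any of them again at the end.

Two runs of my final-check script stopped on a bug of its own. I fixed it and the third run gave the final upper-tray, bin-floor and pull readings above.

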